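Unlock the extruder's die seat and hold the die ready above it

ROBOT

A 6-joint arm with a two-finger parallel gripper is mounted at the origin on the work surface. World frame = base frame: x ahead of the robot, y to its left, z up, the work surface at z = 0. Lengths are in m, angles in rad, forces in N, time in s.
With the tool pointing down it reaches from about 0.425 to 1.125 m from the base axis. Payload 14.9 kg.
Tool frame: the origin (TCP) lies at the centre of the arm's flange, where the gripper is bolted on; the fingertips stand 191 mm ahead of it and the grasp point (between the pads) lies 172 mm ahead of it; z points along the fingers, y is the line along which they close (so a half turn about z gives the same grasp; the last joint's range is limited). The gripper opens to 91 mm and grips with 3 to 60 N. Pads are 32 mm wide; open, the fingers measure 118 mm over their backs; the gripper's body (76 mm by 178 mm) begins 60 mm behind the grasp point.
Start: joints at [-1.213, 0.379, 1.734, -0, 1.028, -0.033], TCP at [0.267, -0.647, 0.405] pointing down, gripper open.
Joint ranges: [-2.77, 2.77], [-0.74, 2.19], [0, 2.66], [-1.06, 4.2], [0.31, 2.87], [-3.08, 3.08]. Speed limits (rad/s): [1.89, 1.89, 2.39, 3.14, 3.14, 3.14].

INTERFACE

Orientations are given as a rotation vector (axis times angle).
In Python, from bench import * gives the robot as it stands. Calls block until the motion is done:
- goto(position, orientation): joint-space move of the TCP to a pose.
- line_to(position, rot=None, vel=0.15, stop_force=None): straight line of the TCP; rot=None keeps the orientation; vel is the mean speed in m/s. With stop_force (N) it stops when the force on the tool has changed by that much, and returns True; else False.
- goto_joints(angles): joint-space move.
- command_gripper(opening, force=None): opening from 0.0 (shut) to 1.0 (fully open); force is the grip in N (None keeps the last); returns when the fingers have stopped.
- pause(seconds).
- solve_ik(position, orientation): joint angles nearest the present ones, or None.
- snapshot(name): name is "scene" or "top"; returns a dict with "frame" (400x640x3 uint8, red, green, blue), "range_z" (400x640 float32, m along the optical axis (not along the pixel's ray), 0 where there is no reading), "K" (3x3 intrinsics, pixels), "k1" (the pictures are not rectified: a ray, as slopes to the right and down, at radius r is drawn at 1 + k1 r^2 times it, then the intrinsics apply), "xyz" and "rotation" of the camera in the world. Camera axes: x right, y down, z forward; pixel columns grow to the right and rows downward; lengths in m; the calibration is good to about 2 mm. A picture is of the moment at which its call begins.
A pose or a line that the arm cannot do raises PlanningError and nothing moves.
- sign_off(): hands the job in; it is judged then, once.
Readings, each from a call of its own:
- current_clock(): time.
- current_joint_pos(): joint angles.
- current_qd(): joint speeds.
- current_joint_torque(): joint torques, N m.
- current_tool_pos(): TCP position.
- current_ee_rot(): TCP orientation.
- current_contact_force(): force on the tool from outside, world axes, zero at the start.
- current_torque(): the same for the moment, N m.
- current_opening(): opening from 0.0 (shut) to 1.0 (fully open).
- current_finger_force(): force on a finger pad.
Only numpy, scipy, OpenCV 4.12 (cv2) and the standard library are available. Lean on these libraries where they do the work, as an engineer would, in place of code of your own. Each camera call takes 0.05 s, during which the arm holds its last target. There are 200 camera calls.

TASK

First turn the black knob on the white pasta extruder until the yellow pointer's tip stands abreast of the red band, which unlocks the die seat. Then take the top bronze-coloured die off the stack, carry it over the wooden drying rack and hold it level about a centimetre above the rim of the extruder's metal collar, centred, its two lugs lined up with the collar's two notches; the die must not touch the extruder. Finish while still holding it there motionless, without touching the rack on the way, and leave everything else where it stands.

Things in the scene. Friction and masses are not known exactly. Their poses are not given: they have to be found in the camera images.
- extruder: White plastic pasta extruder, fixed. Origin: on the counter. Its deck is a block 180 mm in its x (from -90 to +90), y from -150 to +125, top 90 mm high; at its -y end a motor tower (200 mm in x, y from -270 to -150) rises to 212 mm. On the deck are the knob, a dark gauge strip at +x beside it, and at the +y end the collar of the die seat.
- seat (a point): Centre of the die seat, level with the collar's rim, 115 mm above the counter; axes as the extruder's. The aluminium collar stands 25 mm above the deck, 56 mm inner and 84 mm outer diameter, with two through notches (13 mm wide inside, widening to 26 mm outside) at its +x and -x sides (in the extruder's frame).
- knob (a joint): Angle of the black knob, rad, 0 to 4; grows as the knob turns clockwise seen from above. It stays where it is left (about 0.05 N m of friction). Each rad moves the yellow pointer 12 mm along the extruder's -y.
- knob_grip (a point): Point on the knob's vertical axis, 37 mm above the deck (127 mm above the counter). Turns with the knob. The knob's grip is an upright bar 42 mm long, 14 mm thick, its top 7 mm above this point and its foot 23 mm below (on a disc of 44 mm diameter); the bar lies along this point's x axis, which is the extruder's x axis turned clockwise by the knob angle.
- pointer_tip (a point): Tip of the yellow pointer, which slides along the extruder's y on the dark strip on the deck, 94 mm above the counter; the tip points to the extruder's -x. Pointer 29 mm long in all, 12 mm wide with a 3 mm wide tip.
- marker: Red band on the dark strip beside the pointer's tip, 6 mm wide along y, 15 mm long along x, axes as the extruder's; origin at its centre, on the underside. Fixed; its place along the strip differs from time to time. The pointer is set when its tip's y (extruder frame) is within the band, 3 mm either side of its centre.
- die_top: Top die of the stack of three, the one to carry: bronze-coloured disc 50 mm in diameter, 16 mm thick, with two lugs (12 mm wide, 66 mm over both) at its +x and -x; dark slots lie on its top along x. Origin: centre of the underside; z up. About 0.1 kg, lying loose on the next die.
- die_mid: Middle die, the same shape; to stay on the stack.
- die_low: Lowest die, the same shape; to stay in the tray.
- tray: Square beechwood tray, 150 mm by 150 mm, 14 mm high, 8 mm walls, floor about 8 mm up, loose; carries the stack. Origin: centre of the underside.
- rack: Beechwood drying rack between the stack and the extruder, fixed: 300 mm long along its x, 80 mm wide in y, top of its three dowels 134 mm above the counter. Origin: centre of the underside.
- jar: Glass jar with a steel twist cap, loose, 86 mm in diameter, 130 mm high; origin at the centre of its underside.
- spoon: Steel tablespoon lying on the counter, loose, 190 mm long along its x, 20 mm high; origin at the underside of its middle.
- mug: Blue mug, loose, 80 mm in diameter, 90 mm high; origin at the centre of its underside.
- oil: Green glass oil bottle, loose, 60 mm in diameter, 210 mm high; origin at the centre of its underside.
Not all that is in view belongs to the job. Leave any blue or pink look-alike of the die_top alone.

How it is judged:
By the outcome, as a careful person would: the job done as asked, in the order asked, and still so for the second after the job is handed in, while the arm keeps its last pose, push and grip.
It also fails if it takes over 61 s, if anything falls off the work surface, if the arm or the gripper's body presses on something with over 40 N, if the wrist force passes 120 N, or if a joint passes its speed limit or range.

## Working session

There is one attempt and no reset: what is moved stays moved. The work goes in short steps, each a Python script; the robot and the scene stay as the last script left them, time stands still between calls to the robot, and variables do not carry over. Pictures are saved under pics/ and viewed, at most 10 in all, crops included, and the job is handed in when it is done.

```bash
mkdir -p pics; ls
python3 - <<'E'
from bench import *
import cv2,numpy as np
for n in("scene","top"):
    s=snapshot(n); cv2.imwrite(f"pics/{n}0.png",s["frame"][:,:,::-1]); np.savez(f"{n}0.npz",**s)
    print(n,s["K"].tolist(),s["k1"],s["xyz"],np.round(s["rotation"],3).tolist())
print(current_clock(),current_ee_rot())
E
```

```text
pics
scene [[399.9123158895294, 0.0, 320.14666578238337], [0.0, 399.9123158895294, 204.4023391233187], [0.0, 0.0, 1.0]] -0.09633316807871085 [1.39621014 0.19098779 0.88671621] [-1.641, -1.866, 0.785]
top [[492.39809993702033, 0.0, 319.24173079860964], [0.0, 492.39809993702033, 190.80658528979038], [0.0, 0.0, 1.0]] -0.10016618707374055 [0.46284944 0.10048182 1.32537688] [-2.209, 2.16, -0.064]
0.1 [-3.08085464e+00 -6.09872041e-01  2.70571033e-04]
```

View pics/top0.png

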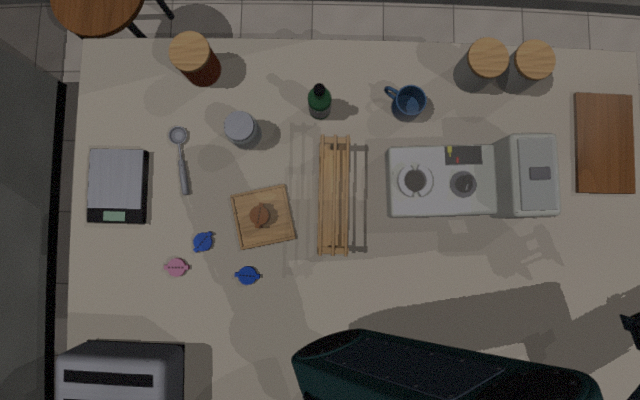

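View pics/scene0.png

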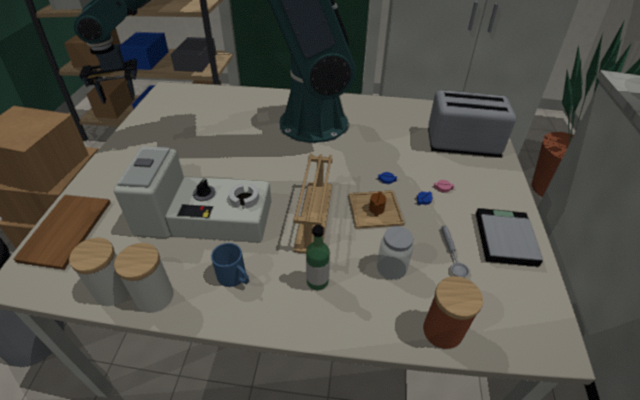

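The top view shows the extruder (collar about 415,181, knob 463,183, pointer and red band about 450,152), the rack (335,195) and the stack in its tray (261,215). The scene view shows the same layout from the far side. I'll enlarge the top view around the extruder and the stack.

```bash
cat > h.py <<'E'
import numpy as np,cv2
from scipy.spatial.transform import Rotation as R
def load(n): return dict(np.load(n))
def rays(s,px):
    p=cv2.undistortPoints(np.float64(px).reshape(-1,1,2),s["K"],np.array([float(s["k1"]),0,0,0,0])).reshape(-1,2)
    return np.c_[p,np.ones(len(p))]@Rm(s).T
def Rm(s): return R.from_rotvec(s["rotation"]).as_matrix() if np.shape(s["rotation"])==(3,) else s["rotation"]
def plane(s,px,z):
    d=rays(s,px); return s["xyz"]+d*((z-s["xyz"][2])/d[:,2])[:,None]
def proj(s,P):
    q=(np.atleast_2d(P)-s["xyz"])@Rm(s)
    return cv2.projectPoints(q,np.zeros(3),np.zeros(3),s["K"],np.array([float(s["k1"]),0,0,0,0]))[0].reshape(-1,2)
def cloud(s):
    v,u=np.mgrid[:400,:640]; z=s["range_z"]
    d=rays(s,np.c_[u.ravel(),v.ravel()]); P=s["xyz"]+d*z.ravel()[:,None]; P[z.ravel()==0]=np.nan
    return P.reshape(400,640,3)
E
python3 - <<'E'
from h import *
s=load("top0.npz");f=s["frame"][:,:,::-1]
a=cv2.resize(f[125:225,380:500],None,fx=5,fy=5,interpolation=2)
b=cv2.resize(f[178:253,225:300],None,fx=6,fy=6,interpolation=2)
o=np.zeros((600,800,3),np.uint8)
a=cv2.resize(f[130:222,380:500],None,fx=4,fy=4,interpolation=2);o[:a.shape[0],:a.shape[1]]=a
b=cv2.resize(f[190:240,235:288],None,fx=6,fy=6,interpolation=2);o[:b.shape[0],480:480+b.shape[1]]=b
t=load("scene0.npz")["frame"][:,:,::-1]
c=cv2.resize(t[172:242,160:280],None,fx=3,fy=3,interpolation=2);o[380:380+c.shape[0],:c.shape[1]]=c
c=cv2.resize(t[180:230,340:410],None,fx=5,fy=5,interpolation=2);o[330:330+c.shape[0],400:400+c.shape[1]]=c
cv2.imwrite("pics/c1.png",cv2.convertScaleAbs(o,alpha=1.4))
P=cloud(s)
for u,v in[(415,165),(400,181),(415,181),(430,205),(463,183),(525,200),(261,213),(240,240),(300,100)]:print(u,v,P[v,u].round(4))
E
```

```text
415 165 [ 0.6139 -0.1294  0.0953]
400 181 [ 0.5707 -0.0887  0.116 ]
415 181 [ 0.5738 -0.1306  0.0911]
430 205 [ 0.514  -0.169   0.0917]
463 183 [ 0.568  -0.2418  0.1307]
525 200 [ 0.5256 -0.3684  0.2013]
261 213 [0.4853 0.2594 0.058 ]
240 240 [0.4132 0.318  0.0207]
300 100 [ 0.7988  0.1695 -0.0031]
```

View pics/c1.png

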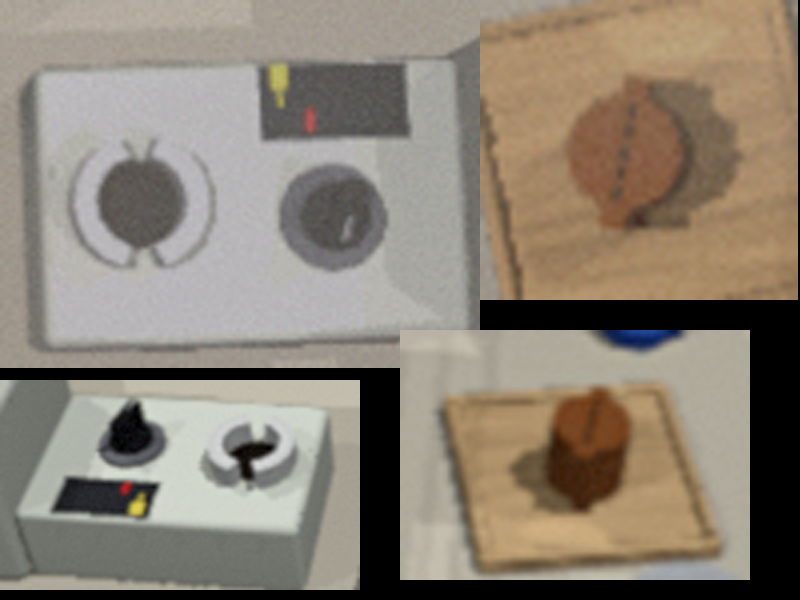

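The crop shows the yellow tip at about px (449.8,156.2), the red band at about (457.7,160), the collar notches lying vertically in the image, and the die's lugs tilted about 10° from vertical. I'll measure these next.

```bash
cat > m.py <<'E'
from h import *
s=load("top0.npz");t=load("scene0.npz")
def cc(m):
    n,l,st,c=cv2.connectedComponentsWithStats(m.astype(np.uint8)); k=1+np.argmax(st[1:,4]); return l==k,c[k]
def box(u0,u1,v0,v1):
    m=np.zeros((400,640),bool);m[v0:v1,u0:u1]=1;return m
def pts(m):
    v,u=np.nonzero(m);return np.c_[u,v].astype(float)
def f3(s):
    f=s["frame"].astype(int);h=cv2.cvtColor(s["frame"],cv2.COLOR_RGB2HSV).astype(int);return f,h
P=cloud(s);f,h=f3(s)
# deck
deck,_=cc((abs(P[...,2]-.09)<.01)&box(370,520,120,230))
dp=plane(s,pts(deck),.09)[:,:2]; r=cv2.minAreaRect(dp.astype(np.float32));print("deck rect",r)
# long edges in y: rows by column
for nm,fn in(("hi",np.max),("lo",np.min)):
    cols=range(400,475 if nm=="lo" else 442);e=plane(s,[(u,fn(np.nonzero(deck[:,u])[0])) for u in cols],.09)
    k=np.polyfit(e[:,1],e[:,0],1);print(nm,"dx/dy",k)
rows=range(155,205);e=plane(s,[(np.min(np.nonzero(deck[v])[0]),v) for v in rows],.09);print("+y edge dy/dx",np.polyfit(e[:,0],e[:,1],1))
# collar: ring by height
cm,_=cc((P[...,2]>.106)&box(390,440,155,210)); 
c=plane(s,pts(cm),.115); print("collar hull circ",cv2.minEnclosingCircle(c[:,:2].astype(np.float32)),len(c))
# inner dark hole
for nm,sx,bb in(("top",s,(390,440,155,210)),("scene",t,(225,265,178,212))):
    ff,hh=f3(sx)
    y=(hh[...,0]>22)&(hh[...,0]<35)&(hh[...,1]>100)&(hh[...,2]>60)
    rd=((hh[...,0]<8)|(hh[...,0]>172))&(hh[...,1]>110)&(hh[...,2]>60)
    g=box(440,490,140,172) if nm=="top" else box(170,220,200,225)
    ym,_=cc(y&g);rm,rc=cc(rd&g)
    yp=plane(sx,pts(ym),.094);rp=plane(sx,pts(rm),.0925)
    i=yp[:,0]<yp[:,0].min()+.008
    print(nm,"yellow mean",yp.mean(0),"tip",yp[i].mean(0),yp[:,0].min(),"red",rp.mean(0),len(yp),len(rp))
# knob
km=(P[...,2]>.118)&box(445,485,165,205); kp=P[km]
print("knob depth",len(kp),np.nanmean(kp,0),cv2.minAreaRect(kp[:,:2].astype(np.float32)))
dk=box(440,485,160,205)&(f.sum(2)<220)
# bronze
for nm,sx,g in(("top",s,box(240,285,195,235)),("scene",t,box(360,395,188,222))):
    ff,hh=f3(sx);PP=cloud(sx)
    b=((hh[...,0]<14)&(hh[...,1]>90))&g&(hh[...,2]>(60 if nm=="top" else 50))
    bm,_=cc(b); zz=PP[...,2][bm]
    print(nm,"bronze n",bm.sum(),"z pct",np.nanpercentile(zz,[5,50,95]))
    bp=plane(sx,pts(bm),.056);print(bp.mean(0),cv2.minAreaRect(bp[:,:2].astype(np.float32)))
    np.save(f"b_{nm}.npy",bm)
E
python3 m.py
```

```text
deck rect ((0.5741111636161804, -0.20867319405078888), (0.19516344368457794, 0.28846678137779236), 4.2485175132751465)
hi dx/dy [-0.05078688  0.47972821]
lo dx/dy [-0.04838073  0.65587961]
+y edge dy/dx [ 0.05272518 -0.0970611 ]
collar hull circ ((0.5758278369903564, -0.13788484036922455), 0.03869409114122391) 240
top yellow mean [ 0.65636514 -0.21690181  0.094     ] tip [ 0.65340622 -0.21731325  0.094     ] 0.6492207779309624 red [ 0.6321303  -0.23724758  0.0925    ] 25 7
scene yellow mean [ 0.65297235 -0.21519495  0.094     ] tip [ 0.6391527  -0.21532739  0.094     ] 0.6352508606370266 red [ 0.6300648  -0.23515747  0.0925    ] 37 14
knob depth 120 [ 0.56950507 -0.24858817  0.13368229] ((0.5700159072875977, -0.24951662123203278), (0.01513660792261362, 0.04280079901218414), 77.26394653320312)
top bronze n 309 z pct [0.05255203 0.05775346 0.06185465]
[0.47928915 0.26489457 0.056     ] ((0.4793214499950409, 0.26460468769073486), (0.0529361292719841, 0.04801279306411743), 35.42938995361328)
scene bronze n 191 z pct [0.02513162 0.05587815 0.05908466]
[0.49351766 0.26939703 0.056     ] ((0.49817171692848206, 0.27292943000793457), (0.08832479268312454, 0.045379526913166046), 21.22149085998535)
```

```bash
cat > avg.py <<'E'
from bench import *
import numpy as np
def avg(n,k,out):
    S=[snapshot(n) for _ in range(k)]
    z=np.array([x["range_z"] for x in S]);z[z==0]=np.nan
    S[0]["frame"]=np.mean([x["frame"] for x in S],0).round().astype(np.uint8);S[0]["range_z"]=np.nan_to_num(np.nanmedian(z,0));np.savez(out,**S[0]);return S[0]
E
cat > m2.py <<'E'
from m import *
import sys
th=.05;ex=np.array([np.cos(th),np.sin(th)]);ey=np.array([-ex[1],ex[0]])
s=load("top1.npz");P=cloud(s);f,h=f3(s)
km=(P[...,2]>.12)&box(445,485,165,205);kp=P[km][:,:2]
w,V=np.linalg.eigh(np.cov(kp.T));b=V[:,1];print("knob",len(kp),kp.mean(0),cv2.minAreaRect(kp.astype(np.float32)),"bar dir",b,"phi(cw from ex)",-np.arctan2(b@ey,b@ex)%np.pi)
cm,_=cc((P[...,2]>.104)&box(390,440,155,210))
c=plane(s,pts(cm),.115)[:,:2];print("collar",cv2.minEnclosingCircle(c.astype(np.float32)),c.mean(0),cv2.minAreaRect(c.astype(np.float32)))
hull=cv2.convexHull(pts(cm).astype(np.float32))[:,0];H=plane(s,hull,.115)[:,:2]
A=np.c_[2*H,np.ones(len(H))];q=np.linalg.lstsq(A,(H**2).sum(1),rcond=None)[0];print("circfit",q[:2],np.sqrt(q[2]+q[:2]@q[:2]))
# die top: plane fit by height in top view
dm,_=cc((P[...,2]>.046)&box(240,285,195,235))
d=plane(s,pts(dm),.056)[:,:2];H=d[cv2.convexHull(d.astype(np.float32),returnPoints=False)[:,0]]
print("die",len(d),d.mean(0),cv2.minAreaRect(d.astype(np.float32)))
w,V=np.linalg.eigh(np.cov(d.T));b=V[:,1];print("lug axis PCA",b*np.sign(b[0]),np.arctan2(b[1],b[0]),np.sqrt(w))
up=lambda s,u0,u1,v0,v1,k:cv2.resize(s["frame"][v0:v1,u0:u1,::-1],None,fx=k,fy=k,interpolation=2)
o=np.zeros((600,800,3),np.uint8)
a=up(s,385,435,155,210,8);o[:440,:400]=a
a=up(s,240,285,195,235,8);o[:320,400:760]=a
a=up(s,440,490,142,172,5);o[330:480,405:655]=a
cv2.imwrite("pics/c2.png",cv2.convertScaleAbs(o,alpha=1.5))
E
python3 - <<'E'
from avg import *
avg("top",10,"top1.npz");avg("scene",10,"scene1.npz")
E
sed -i 's/top0/top1/;s/scene0/scene1/' m.py; python3 m2.py
```

```text
deck rect ((0.5741046667098999, -0.20759858191013336), (0.19501715898513794, 0.2854057848453522), 4.2485175132751465)
hi dx/dy [-0.05554099  0.47909601]
lo dx/dy [-0.04801523  0.6560163 ]
+y edge dy/dx [ 0.05224146 -0.09668108]
collar hull circ ((0.5757814645767212, -0.1397724449634552), 0.038647912442684174) 240
top yellow mean [ 0.65623913 -0.21714148  0.094     ] tip [ 0.65340622 -0.21731325  0.094     ] 0.6492207779309624 red [ 0.62922822 -0.23798296  0.0925    ] 24 7
scene yellow mean [ 0.65260117 -0.21536463  0.094     ] tip [ 0.6391527  -0.21532739  0.094     ] 0.6352508606370266 red [ 0.6300648  -0.23515747  0.0925    ] 36 14
knob depth 119 [ 0.57015659 -0.24882566  0.13337667] ((0.5700212121009827, -0.24990740418434143), (0.014163407497107983, 0.042260147631168365), 76.98751831054688)
top bronze n 326 z pct [0.05560488 0.05772692 0.05938383]
[0.47961661 0.26484655 0.056     ] ((0.4797400236129761, 0.2652745842933655), (0.051739782094955444, 0.049973487854003906), 35.006343841552734)
scene bronze n 200 z pct [0.02356635 0.05624683 0.05760503]
[0.49471905 0.26947046 0.056     ] ((0.4988309442996979, 0.2731854021549225), (0.08829620480537415, 0.045379526913166046), 21.22149085998535)
knob 118 [ 0.56999629 -0.2488341 ] ((0.5700212121009827, -0.24990740418434143), (0.014163407497107983, 0.042260147631168365), 76.98751831054688) bar dir [-0.97944487  0.20171202] phi(cw from ex) 0.25310555861005524
collar ((0.5757814645767212, -0.1397724449634552), 0.038647912442684174) [ 0.57689915 -0.15083719] ((0.5758542418479919, -0.14850476384162903), (0.07705413550138474, 0.0349375419318676), 0.4766865372657776)
circfit [ 0.57583938 -0.13450056] 0.03588402984281451
die 331 [0.4805998  0.26479478] ((0.481033593416214, 0.2653409242630005), (0.05473931133747101, 0.05031314119696617), 33.628623962402344)
lug axis PCA [ 0.98867773 -0.15005446] 2.9909692989199237 [0.01208631 0.01503869]
```

View pics/c2.png

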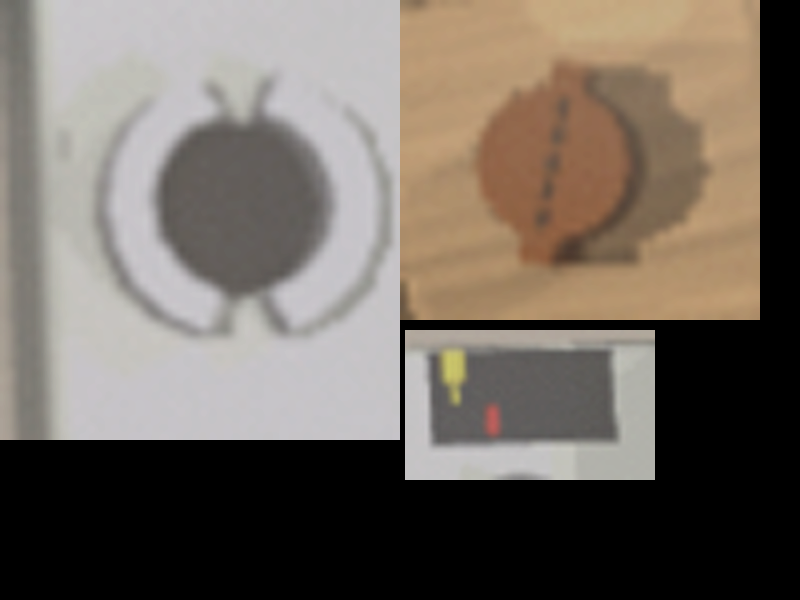

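The enlarged crop shows both collar halves with the dark hole centred near px (415.2,180.6). The die's slots run from (260.4,207.9) to (257.8,222.5). The pointer's axis is at column ≈450 and the band's at ≈457.5. I'll refine the collar and die positions from both views and check that the knob strokes are reachable.

```bash
cat > m3.py <<'E'
from m2 import *
print("-----")
def circ(H):
    A=np.c_[2*H,np.ones(len(H))];q=np.linalg.lstsq(A,(H**2).sum(1),rcond=None)[0];return q[:2],np.sqrt(q[2]+q[:2]@q[:2])
t=load("scene1.npz");PT=cloud(t)
for nm,sx,PP,g in(("top",s,P,box(385,445,150,215)),("scene",t,PT,box(222,268,176,215))):
    cm=(PP[...,2]>.104)&(PP[...,2]<.125)&g
    H=plane(sx,cv2.convexHull(pts(cm).astype(np.float32))[:,0],.115)[:,:2];print(nm,"ring hull",circ(H))
    gr=sx["frame"].mean(2);dk,_=cc((gr<(95 if nm=="top" else 75))&g)
    H=plane(sx,cv2.convexHull(pts(dk).astype(np.float32))[:,0],.115)[:,:2];print(nm,"hole",circ(H),dk.sum())
# die, both views: pixels with depth-z near the top face & bronze
for nm,sx,PP in(("top",s,P),("scene",t,PT)):
    hh=f3(sx)[1];b=np.load(f"b_{nm}.npy")
    m=b|cv2.morphologyEx(b.astype(np.uint8),cv2.MORPH_CLOSE,np.ones((3,3))).astype(bool)
    m&=(PP[...,2]>.0505)
    d=plane(sx,pts(m),.056)[:,:2]
    w,V=np.linalg.eigh(np.cov(d.T));v=V[:,1]*np.sign(V[0,1])
    x=d@v;y=d@np.array([-v[1],v[0]])
    print(nm,"die n",len(d),"mean",d.mean(0),"ang",np.arctan2(v[1],v[0]),"ext",np.ptp(x),np.ptp(y))
    c0=d.mean(0);v2=v
p=plane(s,[(260.4,207.9),(257.75,222.5)],.056);q=p[0]-p[1];print("slots mid",p.mean(0),"ang",np.arctan2(q[1],q[0]))
p=plane(s,[(261.6,204.0),(257.5,226.6)],.056);q=p[0]-p[1];print("lugs mid",p.mean(0),"ang",np.arctan2(q[1],q[0]))
E
python3 m3.py | sed '1,/-----/d'
cat > k.py <<'E'
from h import *
TH=.05
def pose(gp,yaw,tilt=0):  # grasp point, tool-y direction yaw; tool z down
    y=np.array([np.cos(yaw),np.sin(yaw),0]);z=np.array([0,0,-1.]);M=np.c_[np.cross(y,z),y,z]
    return np.array(gp)-.172*z,R.from_matrix(M).as_rotvec()
def bar(phi): return np.array([np.cos(TH-phi),np.sin(TH-phi),0])
E
python3 - <<'E'
from bench import *
from k import *
K=np.array([.570,-.249,.129])
for nm,off,ph in(("S1",0,(.253,.5,.72)),("S2",np.pi/2,(.72,1.2,1.85)),("die",-.15+np.pi/2-TH,(0,)),):
  for h in(0,np.pi,-np.pi):
    print(nm,h,[None if (q:=solve_ik(*pose(K if nm!="die" else [.48,.266,.062],TH-f+off+h))) is None else np.round(q,2).tolist() for f in ph])
E
```

```text
top ring hull (array([ 0.5751448 , -0.12534816]), np.float64(0.042318943561637554))
top hole (array([ 0.57135602, -0.12775857]), np.float64(0.029344081367843274)) 393
scene ring hull (array([ 0.57915878, -0.122329  ]), np.float64(0.0457291690202565))
scene hole (array([ 0.59428386, -0.11100187]), np.float64(0.030379628843650842)) 118
top die n 322 mean [0.48019288 0.26496926] ang -0.17822044537329293 ext 0.06424087026343134 0.04942968077711474
scene die n 151 mean [0.48435028 0.26768658] ang -0.0598946884188316 ext 0.0650142570100396 0.04375984869183919
slots mid [0.47957994 0.26451809 0.056     ] ang -0.1514412624102328
lugs mid [0.47936823 0.26328185 0.056     ] ang -0.1514020047980263
S1 0 [[-0.45, 0.4, 1.94, -0.0, 0.81, -0.25], [-0.45, 0.4, 1.94, -0.0, 0.81, 0.0], [-0.45, 0.4, 1.94, -0.0, 0.81, 0.22]]
S1 3.141592653589793 [[-0.45, 0.4, 1.94, 0.0, 0.81, 2.9], None, [-0.45, 0.4, 1.94, -0.0, 0.81, -2.92]]
S1 -3.141592653589793 [[-0.45, 0.4, 1.94, 0.0, 0.81, 2.9], None, [-0.45, 0.4, 1.94, -0.0, 0.81, -2.92]]
S2 0 [[-0.45, 0.4, 1.94, -0.0, 0.81, -1.35], [-0.45, 0.4, 1.94, -0.0, 0.81, -0.87], [-0.45, 0.4, 1.94, 0.0, 0.81, -0.22]]
S2 3.141592653589793 [[-0.45, 0.4, 1.94, -0.0, 0.81, 1.79], [-0.45, 0.4, 1.94, -0.0, 0.81, 2.27], [-0.45, 0.4, 1.94, -0.0, 0.81, 2.92]]
S2 -3.141592653589793 [[-0.45, 0.4, 1.94, -0.0, 0.81, 1.79], [-0.45, 0.4, 1.94, -0.0, 0.81, 2.27], [-0.45, 0.4, 1.94, -0.0, 0.81, 2.92]]
die 0 [[0.46, 0.42, 2.09, -0.0, 0.64, -0.96]]
die 3.141592653589793 [[0.46, 0.42, 2.09, -0.0, 0.64, 2.18]]
die -3.141592653589793 [[0.46, 0.42, 2.09, -0.0, 0.64, 2.18]]
```

Run:
```python
from bench import *
from k import *
K=np.array([.570,-.249,.129])
p=current_tool_pos();line_to([p[0],p[1],.50],vel=.3)
goto(*pose(K+[0,0,.15],TH-.253))
command_gripper(0.75,20)
print(line_to(pose(K,0)[0],vel=.15,stop_force=15),current_tool_pos(),current_contact_force())
command_gripper(0.0,20);print("op",current_opening(),current_finger_force(),current_contact_force())
for f in np.arange(.37,.74,.117): goto(*pose(K,TH-f)); print(round(f,3),current_contact_force().round(1),current_torque().round(2))
command_gripper(0.75);line_to(pose(K+[0,0,.12],0)[0],vel=.25)
print(current_clock())
```

```text
False [ 0.57032414 -0.24915456  0.30190986] [ 0.05363617 -0.59014466 -0.08375542]
op 0.4614800766572555 20.002346634864807 [-4.27454371  1.17583976  5.90556376]
0.37 [-2.7 -0.2  6.4] [ 0.06  0.49 -0.04]
0.487 [-1.7 -0.4  4.4] [ 0.01  0.24 -0.05]
0.604 [ 0.6 -0.5  5.7] [-0.29 -0.18 -0.02]
0.721 [ 3.2 -2.6  4.6] [-0.69 -0.75 -0.05]
7.8333
```

```bash
cat > s2.py <<'E'
from k import *
K=np.array([.570,-.249,.129])
def P2(f,d=.010): return pose(K-d*bar(f),TH-f+np.pi/2)
E
python3 - <<'E'
from bench import *
from s2 import *
from avg import avg
p,r=P2(.72);goto(p+[0,0,.12],r)
print(line_to(p,vel=.15,stop_force=15));command_gripper(0.0,20);print("op",current_opening(),current_contact_force())
for f in np.linspace(.72,1.835,7)[1:]: goto(*P2(f)); print(round(f,3),current_contact_force().round(1),current_torque().round(2))
avg("scene",5,"scene2.npz");avg("top",2,"top2.npz")
print(current_clock())
import cv2
s,t=load("scene2.npz")["frame"],load("top2.npz")["frame"]
o=np.vstack([cv2.resize(s[180:240,150:270,::-1],None,fx=5,fy=5,interpolation=2),cv2.resize(t[130:190,380:500,::-1],None,fx=5,fy=5,interpolation=2)])
cv2.imwrite("pics/c3.png",cv2.convertScaleAbs(o,alpha=1.4))
E
```

```text
False
op 0.15390164196778305 [-10.61338113 -14.65747572   3.3624023 ]
0.906 [-10.5 -15.3   3.1] [-2.79  1.8  -0.28]
1.092 [-10.  -14.2   3.4] [-2.71  1.68 -0.2 ]
1.277 [ -8.  -15.1   1.3] [-2.7   1.53 -0.19]
1.463 [ -7.5 -14.4   0.9] [-2.58  1.37 -0.12]
1.649 [ -7.  -12.8   1.1] [-2.5   1.19 -0.18]
1.835 [ -6.5 -13.2   1.6] [-2.48  1.11 -0.08]
13.225avg.py:6: RuntimeWarning: All-NaN slice encountered
  S[0]["frame"]=np.mean([x["frame"] for x in S],0).round().astype(np.uint8);S[0]["range_z"]=np.nan_to_num(np.nanmedian(z,0));np.savez(out,**S[0]);return S[0]
```

View pics/c3.png

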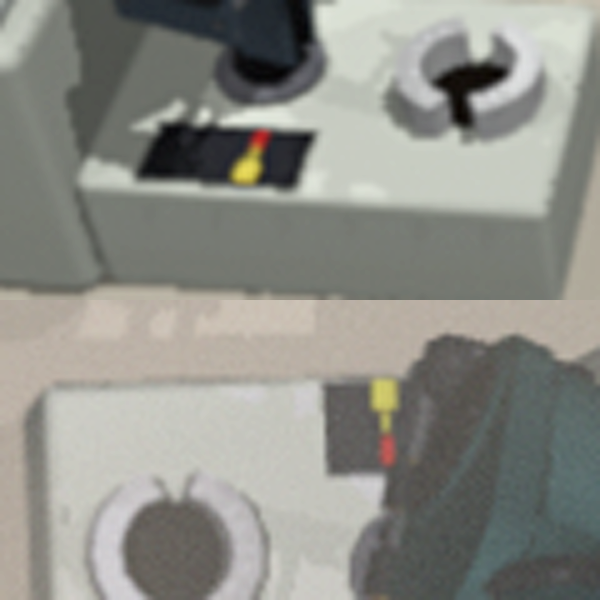

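The pointer tip now stands almost abreast of the red band (in the top crop, yellow at column ≈385 and red at ≈389). I'll measure the offset that remains.

```bash
cat > meas.py <<'E'
from h import *
import sys
def go(n,g):
    s=load(n);u0,u1,v0,v1=g;fr=s["frame"][v0:v1,u0:u1]
    K=8;big=cv2.resize(fr,None,fx=K,fy=K,interpolation=cv2.INTER_CUBIC);h=cv2.cvtColor(big,cv2.COLOR_RGB2HSV).astype(int)
    out={}
    for nm,m,z in(("y",(h[...,0]>20)&(h[...,0]<36)&(h[...,1]>90)&(h[...,2]>70),.094),("r",((h[...,0]<8)|(h[...,0]>172))&(h[...,1]>90)&(h[...,2]>60),.0925)):
        k,l,st,c=cv2.connectedComponentsWithStats(m.astype(np.uint8));i=1+np.argmax(st[1:,4])
        v,u=np.nonzero(l==i);p=plane(s,np.c_[(u+.5)/K-.5+u0,(v+.5)/K-.5+v0],z)[:,:2]
        th=.05;xe=p@[np.cos(th),np.sin(th)];ye=p@[-np.sin(th),np.cos(th)]
        out[nm]=(xe.min(),xe.max(),ye.mean(),(ye.min()+ye.max())/2)
        if nm=="y": out["tip"]=ye[xe<xe.min()+.008].mean(),ye[xe>xe.max()-.01].mean()
    print(n,{k:np.round(v,4).tolist() for k,v in out.items()})
go("scene0.npz" if 0 else "scene1.npz",(170,220,200,226));go("top1.npz",(440,490,140,172))
go("scene2.npz",(170,220,195,226));go("top2.npz",(440,490,140,172))
E
python3 meas.py
```

```text
scene1.npz {'y': [0.6244, 0.6554, -0.2475, -0.2477], 'tip': [-0.2479, -0.247], 'r': [0.609, 0.627, -0.2665, -0.2666]}
top1.npz {'y': [0.6275, 0.6532, -0.2493, -0.2491], 'tip': [-0.2497, -0.2492], 'r': [0.6104, 0.6254, -0.2685, -0.2684]}
scene2.npz {'y': [0.6274, 0.6549, -0.266, -0.266], 'tip': [-0.2663, -0.2656], 'r': [0.609, 0.625, -0.2664, -0.2667]}
top2.npz {'y': [0.6271, 0.6537, -0.2678, -0.2679], 'tip': [-0.2678, -0.2679], 'r': [0.6104, 0.6257, -0.2686, -0.2684]}
```

The remaining offset is about 0.5 mm. I'll trim it, release, refine the seat position with a brightness profile across the rim, and check the pointer again.

```bash
python3 - <<'E'
from bench import *
from s2 import *
from avg import avg
goto(*P2(1.88))
command_gripper(0.45)
p,r=P2(1.88);line_to(p+[0,0,.15],vel=.25)
goto(*pose([.48,.265,.28],-.15+np.pi/2));command_gripper(1.0)
avg("scene",3,"scene3.npz");avg("top",3,"top3.npz");print(current_clock(),current_contact_force())
E
cat >> meas.py <<'E'
go("scene3.npz",(170,220,195,226));go("top3.npz",(440,490,140,172))
p=plane(load("top1.npz"),[(398.6,180.2),(432.4,180.2),(404.2,180.2),(426.1,180.2),(415.3,168.9),(415.3,191.4)],.115)[:,:2]
print(p.round(4).tolist(),[(p[i]+p[i+1])/2 for i in(0,2,4)],[np.hypot(*(p[i]-p[i+1])) for i in(0,2,4)])
s=load("top1.npz");g=s["frame"].mean(2)
print(g[178:184,392:440].mean(0).round().astype(int).tolist());print(g[158:202,413:418].mean(1).round().astype(int).tolist())
E
python3 meas.py
```

```text
17.8667 [-0.51871875  1.37351559  0.03887421]
scene1.npz {'y': [0.6244, 0.6554, -0.2475, -0.2477], 'tip': [-0.2479, -0.247], 'r': [0.609, 0.627, -0.2665, -0.2666]}
top1.npz {'y': [0.6275, 0.6532, -0.2493, -0.2491], 'tip': [-0.2497, -0.2492], 'r': [0.6104, 0.6254, -0.2685, -0.2684]}
scene2.npz {'y': [0.6274, 0.6549, -0.266, -0.266], 'tip': [-0.2663, -0.2656], 'r': [0.609, 0.625, -0.2664, -0.2667]}
top2.npz {'y': [0.6271, 0.6537, -0.2678, -0.2679], 'tip': [-0.2678, -0.2679], 'r': [0.6104, 0.6257, -0.2686, -0.2684]}
scene3.npz {'y': [0.6258, 0.6549, -0.2665, -0.2665], 'tip': [-0.2672, -0.266], 'r': [0.609, 0.6262, -0.2662, -0.2666]}
top3.npz {'y': [0.629, 0.6534, -0.2683, -0.2683], 'tip': [-0.2682, -0.2684], 'r': [0.6107, 0.6257, -0.2686, -0.2685]}
[[0.5727, -0.0853], [0.5746, -0.1695], [0.573, -0.0992], [0.5743, -0.1537], [0.6018, -0.1266], [0.5459, -0.1271]] [array([ 0.57367613, -0.12738406]), array([ 0.57365358, -0.12646768]), array([ 0.57383066, -0.12681974])] [np.float64(0.0841617701656811), np.float64(0.05452256612315575), np.float64(0.055865901402477415)]
[120, 121, 121, 121, 113, 95, 104, 127, 132, 132, 132, 126, 100, 66, 61, 63, 64, 63, 63, 63, 64, 63, 63, 63, 62, 62, 63, 63, 62, 62, 62, 63, 69, 81, 105, 127, 132, 132, 132, 131, 112, 103, 128, 131, 131, 131, 131, 131]
[131, 131, 131, 131, 129, 126, 125, 122, 118, 114, 108, 97, 78, 63, 63, 63, 63, 63, 63, 62, 63, 62, 63, 63, 63, 63, 63, 63, 63, 63, 62, 62, 63, 74, 98, 111, 117, 120, 121, 127, 130, 130, 131, 131]
```

The pointer is set to within 0.3 mm. Next, grasp the die.

Run:
```python
from bench import *
from k import *
from avg import avg
D=np.array([.480,.265,.063])
print(line_to(pose(D,0)[0],vel=.12,stop_force=10),current_tool_pos(),current_contact_force())
command_gripper(0.0,25);print("op",current_opening()*91,current_finger_force(),current_contact_force())
line_to(pose(D+[0,0,.025],0)[0],vel=.06)
avg("scene",3,"scene4.npz");print(current_clock(),current_opening()*91,current_contact_force())
line_to(pose([.48,.265,.25],0)[0],vel=.2)
avg("top",3,"top5.npz");avg("scene",3,"scene5.npz");print(current_contact_force())
import cv2
a=load("scene4.npz")["frame"][150:230,330:430,::-1];b=load("scene5.npz")["frame"][90:230,330:430,::-1];c=load("top5.npz")["frame"][170:250,220:320,::-1]
o=np.zeros((570,800,3),np.uint8);o[:320,:400]=cv2.resize(a,(400,320));o[:560,400:800]=cv2.resize(b,(400,560));o[325:565,:300]=cv2.resize(c,(300,240))
cv2.imwrite("pics/c4.png",cv2.convertScaleAbs(o,alpha=1.5))
```

```text
False [0.48018273 0.26508281 0.2355164 ] [-0.08594179  0.03394599 -0.13766508]
op 49.060490267988726 25.000028908252716 [-0.51338828 -0.36528043  0.20086631]
21.2583 48.9715987210534 [ 0.17130057 -0.8023214  -0.67266576]
[-0.20706186  0.13637332 -1.0073028 ]avg.py:6: RuntimeWarning: All-NaN slice encountered
  S[0]["frame"]=np.mean([x["frame"] for x in S],0).round().astype(np.uint8);S[0]["range_z"]=np.nan_to_num(np.nanmedian(z,0));np.savez(out,**S[0]);return S[0]
```

View pics/c4.png

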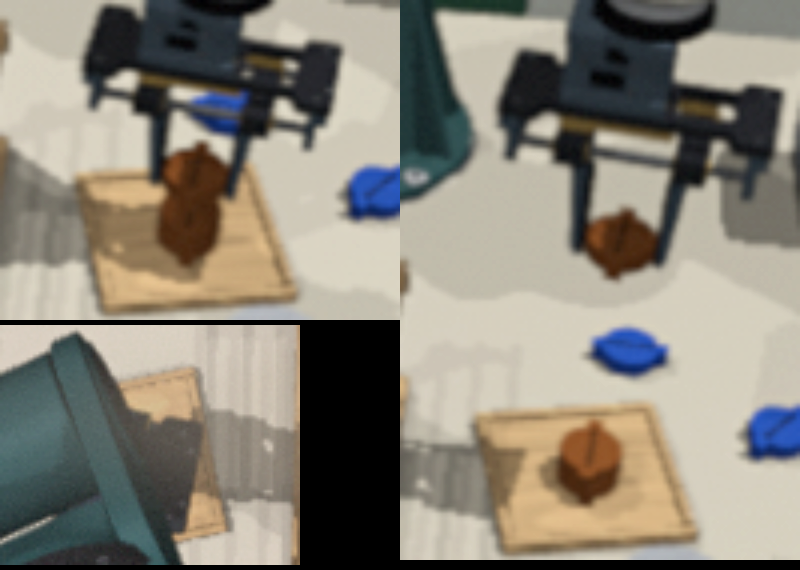

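The die is held level and two dies remain on the stack (scene crop: held die at about 620,240, stack at about 590,460). I'll carry it over the rack to the seat.

Run:
```python
from bench import *
from k import *
from avg import avg
S=np.array([.574,-.127,.148])
p,r=pose(S+[0,0,.102],TH+np.pi/2)
line_to(p,rot=r,vel=.15)
line_to(p-[0,0,.102],vel=.05,stop_force=6)
pause(.3)
avg("top",5,"top6.npz");avg("scene",6,"scene6.npz");print(current_clock(),current_tool_pos(),R.from_rotvec(current_ee_rot()).as_matrix().round(3).tolist(),current_contact_force(),current_opening()*91)
import cv2
a=load("scene6.npz")["frame"][140:220,190:290,::-1];c=load("top6.npz")["frame"][140:220,360:460,::-1]
o=np.hstack([cv2.resize(a,None,fx=5,fy=5,interpolation=2),cv2.resize(c,None,fx=3,fy=5,interpolation=2)])
cv2.imwrite("pics/c5.png",cv2.convertScaleAbs(o,alpha=1.6))
```

```text
28.3917 [ 0.57399838 -0.12699264  0.31998681] [[-0.999, -0.05, -0.0], [-0.05, 0.999, 0.0], [0.0, 0.0, -1.0]] [ 0.40514156  0.43801964 -0.29147894] 49.03904396871193
```

View pics/c5.png

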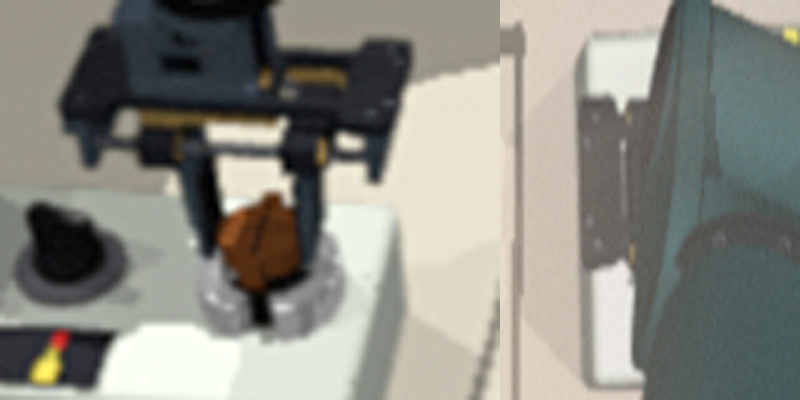

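The die hovers over the collar with its near lug above the near notch (left crop at about 262,290). I'll overlay the expected outlines on the scene view to check the centring.

Run:
```python
from h import *
S=np.array([.574,-.127]);th=.05
ex=np.array([np.cos(th),np.sin(th)]);ey=np.array([-ex[1],ex[0]])
def circ(r,z): a=np.linspace(0,2*np.pi,73);return np.c_[S+r*np.c_[np.cos(a),np.sin(a)],np.full(73,z)]
def loc(L,z): L=np.array(L,float);return np.c_[S+L[:,:1]*ex+L[:,1:]*ey,np.full(len(L),z)]
def lug(z,s): return loc([(s*.024,-.006),(s*.033,-.006),(s*.033,.006),(s*.024,.006)],z)
def draw(n,u0,v0,items):
    s=load(n);im=cv2.convertScaleAbs(cv2.resize(s["frame"][v0:v0+50,u0:u0+50,::-1],(400,400),interpolation=2),alpha=1.7)
    for P,c in items: cv2.polylines(im,[((proj(s,P)-[u0,v0]+.5)*8).round().astype(np.int32)],False,c,1)
    return im
G=(0,255,0);B=(255,255,0)
rim=[(circ(.028,.115),G),(circ(.042,.115),G)]+[(loc([(k*.028,w*.0065),(k*.042,w*.013)],.115),G) for k in(1,-1) for w in(1,-1)]
die=[(circ(.025,.141),B),(lug(.141,1),B),(lug(.141,-1),B),(lug(.125,1),B)]
cv2.imwrite("pics/c6.png",np.hstack([draw("scene1.npz",220,170,rim),draw("scene6.npz",220,165,die)]))
```

```text
(no output)
```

View pics/c6.png

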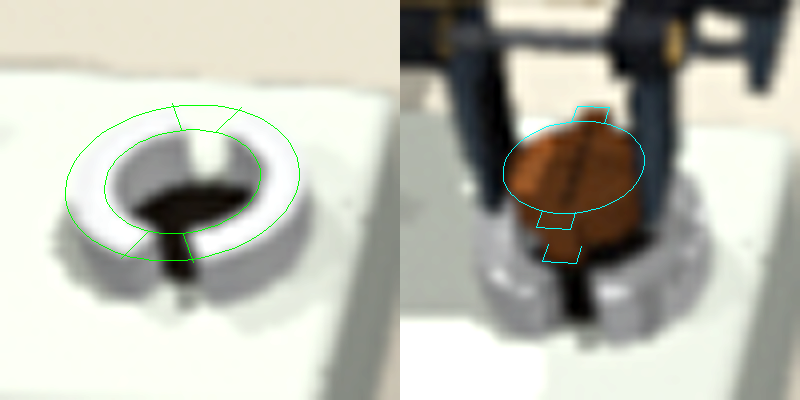

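The overlay shows the rim shifted about +7 px (upscaled) to the right and the die about +3 px. The die therefore sits about 1 mm too far toward −y. I'll trim it by 0.7 mm, let it settle and hand in.

Run:
```python
from bench import *
p=current_tool_pos();line_to([.574,-.1263,.320],vel=.01);pause(.5)
print(current_clock(),current_tool_pos(),abs(current_qd()).max(),current_contact_force(),current_opening()*91)
print(sign_off())
```

```text
29.1417 [ 0.5740049  -0.1262983   0.32000849] 0.0007304461356442528 [ 1.14349938 -0.48774735 -1.18223296] 48.92311691719277
the job is handed in; nothing more can be done
None
```

I handed the job in at 29.1 s of the 61 s allowed, without a result back: the pointer tip measured about 0.3 mm from the red band's centre, and the top die is held still about 1 cm above the collar rim, centred to about 1 mm by the cameras with its lugs on the notches.

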